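Make up the gauge connection kit

TASK

Make up the gauge kit in the square tray: lay the pressure gauge face up in the keyhole nest with its stem through the slot, stand the brass union in the square nest and the larger brass nipple in the small round nest, and set the larger brass cap, open side down, over the stud. Each must sit flat on the floor of its nest. The small nipple and the small grey cap do not belong to the kit: leave them where they are.

Things in the scene. Friction and masses are not known exactly. Their poses are not given: they have to be found in the camera images.
- gauge: Pressure gauge lying face up: a round black dial case 63 mm in diameter, 24 mm high, with a brass stem 12 to 14 mm thick sticking out sideways; 88 mm long in all. Origin: underside, middle of the 88 mm length; x points from the stem to the dial, so the dial's centre is at x = +12 mm and the stem's tip at x = -44 mm; z up. About 0.18 kg. Grip across the dial, along y.
- union: Brass union standing upright, 48 mm tall: the thick fitting with a large eight-sided nut, 54 mm wide, from 16 to 34 mm up, and narrower ends (foot about 40 mm across). Origin: centre of the underside; z up. About 0.2 kg. Two flats of the nut face along x, two along y.
- nipple: The larger brass hex nipple standing upright, 52 mm tall: threaded ends 36 mm in diameter and a hexagon (46 mm over corners, 40 mm over flats) from 20 to 32 mm up. Origin: centre of the underside; z up; two flats face +y and -y, corners +x and -x. About 0.13 kg.
- cap: The larger brass cap, a hexagonal domed cap with its open side down, 25 mm tall, 41 mm over flats, 47 mm over corners; hollow below (opening about 24 mm wide, 16 mm deep). Origin: centre of the underside; z up; two flats face +x and -x, corners +y and -y. About 0.07 kg.
- small_nipple: The smaller brass hex nipple, standing, 40 mm tall, 35 mm over the corners of its hexagon: a look-alike that is not part of the kit. Origin: centre of the underside.
- small_cap: The smaller, grey stainless hexagonal cap, 18 mm tall, 31 x 35 mm: a look-alike that is not part of the kit. Origin: centre of the underside.
- nest_round: Grey plate with white fittings, 98x98x4 mm, one of four fixed in a square tray, order varying, all turned alike. Origin: centre of its underside, 6 mm over the table; its top is 4 mm over the origin. Carries a small closed round wall, inner diameter 52 mm, 3 mm thick, 7 mm high, centred on the origin.
- nest_square: Grey plate with white fittings, 98x98x4 mm, one of four fixed in a square tray, order varying, all turned alike. Origin: centre of its underside, 6 mm over the table; its top is 4 mm over the origin. Carries a square wall, 56 mm inside, 3 mm thick, 7 mm high, centred on the origin.
- nest_stud: Grey plate with white fittings, 98x98x4 mm, one of four fixed in a square tray, order varying, all turned alike. Origin: centre of its underside, 6 mm over the table; its top is 4 mm over the origin. No wall, only an upright stud 6 mm in diameter and 10 mm high, at the origin.
- nest_keyhole: Grey plate with white fittings, 98x98x4 mm, one of four fixed in a square tray, order varying, all turned alike. Origin: centre of its underside, 6 mm over the table; its top is 4 mm over the origin. Large round wall, inner diameter 78 mm, 3 mm thick, 6 mm high, centred at x = +7 mm, with a 30 mm slot to -x for the stem. A seated gauge has its origin at x = -5 mm, its x along the plate's.

How it is judged:
At the end, for the whole second after the job is handed in: Union, large nipple and large cap within 15, 11, 13 mm of their nest centres; gauge within 11 mm of its seated place along the slot, 12 mm across, 0.35 rad; all flat on the plate (3 mm, 0.1 rad), at rest, released; small nipple and small cap within 30 mm of their starts (horizontal distance between union and nest_square below 0.015 m and horizontal distance between nipple and nest_round below 0.011 m and horizontal distance between cap and nest_stud below 0.013 m and x of gauge in the frame of nest_keyhole between -0.016 and 0.006 m and y of gauge in the frame of nest_keyhole between -0.012 and 0.012 m and angle between the x axis of gauge and the x axis of nest_keyhole, either way round below 0.35 rad and z of union in the frame of nest_square between 0.001 and 0.007 m and angle between each of union, nipple, cap, gauge's own z axis and vertical below 0.1 rad and linear speed of each of union, nipple, cap, gauge below 0.02 m/s and contact force between each of union, nipple, cap, gauge and the fingers below 0.1 N and z of nipple in the frame of nest_round between 0.001 and 0.007 m and z of cap in the frame of nest_stud between 0.001 and 0.007 m and z of gauge in the frame of nest_keyhole between 0.001 and 0.007 m and distance of each of small_nipple, small_cap from where it was at the start of the episode below 0.03 m); the robot touches nothing.
It fails at once if a look-alike is carried off or knocked away (distance of any of small_nipple, small_cap from where it was at the start of the episode above 0.04 m).
It also fails if it takes over 104 s, if anything falls off the work surface, if the arm or the gripper's body presses on something with over 40 N, if the wrist force passes 120 N, or if a joint passes its speed limit or range.

ROBOT

A 6-joint arm with a two-finger parallel gripper is mounted at the origin on a cart in front of the work surface, level with it; the furniture and walls round the work are solid. World frame = base frame: x ahead of the robot, y to its left, z up, the work surface at z = 0. Lengths are in m, angles in rad, forces in N, time in s.
With the tool pointing down it reaches from about 0.275 to 0.725 m from the base axis. Payload 5.6 kg.
Tool frame: the origin (TCP) lies on the centre line of the jaws, within the pads' length; the fingertips stand 19 mm ahead of it and the grasp point (between the pads) is the TCP; z points along the fingers, y is the line along which they close (so a half turn about z gives the same grasp; the last joint's range is limited). The gripper opens to 85 mm and grips with 20 to 120 N. Pads are 22 mm wide; open, the fingers measure 114 mm over their backs; the gripper's body (76 mm by 85 mm) begins 54 mm behind the grasp point. The pads swing forward as they close: fully open they stand 13 mm farther back than shut.
Start: joints at [1.463, 0.255, 0.108, 0, -1.424, -0.285], TCP at [0.211, 0.508, 0.25] pointing down, gripper open.
Joint ranges: [-2.95, 2.95], [-1.21, 1.97], [-1.09, 1.5], [-2.87, 1.71], [-2.94, -0.07], [-3.05, 3.05]. Speed limits (rad/s): [2.57, 2.57, 3.14, 3.14, 3.14, 3.14].

INTERFACE

Orientations are given as a unit quaternion [x, y, z, w].
In Python, from station import robot, effector, capture, calibration, ticket gives the robot as it stands. Calls block until the motion is done:
- robot.move_to(position, orientation): joint-space move of the TCP to a pose.
- robot.move_straight(position, orientation=None, vel=0.15): straight line of the TCP; orientation=None keeps the orientation; vel is the mean speed in m/s.
- robot.move_j(angles): joint-space move.
- effector.open_gripper() and effector.grasp(): open the fingers fully, or close them until they stop; the grip force is fixed at half the most.
- robot.pause(seconds).
- robot.solve_ik(position, orientation): joint angles nearest the present ones, or None.
- capture(name): name is "side" or "top"; returns the picture (400x640x3 uint8, red, green, blue); there is no depth.
- calibration(name): a dict with "K" (3x3 intrinsics, pixels), "world_from_camera" (4x4, takes a point from camera to world coordinates). Camera axes: x right, y up, looking along -z (the intrinsics and any distortion apply to the point x, -y, -z); pixel columns grow to the right and rows downward; lengths in m; the calibration is good to about 2 mm. A picture is of the moment at which its call begins. calibration takes no time and is no camera call.
A pose or a line that the arm cannot do raises robot.IKError and nothing moves.
- ticket.job_done(): hands the job in; it is judged then, once.
Readings, each from a call of its own:
- robot.get_t(): time.
- robot.get_joints(): joint angles.
- robot.get_joint_vel(): joint speeds.
- robot.get_joint_efforts(): joint torques, N m.
- robot.get_eef_pos(): TCP position.
- robot.get_tool_rot(): TCP orientation.
- robot.get_force(): force on the tool from outside, world axes, zero at the start.
- robot.get_moment(): the same for the moment, N m.
- robot.get_width(): finger opening in m.
- robot.get_finger_force(): force on a finger pad.
Only numpy, scipy, OpenCV 4.12 (cv2) and the standard library are available. Lean on these libraries where they do the work, as an engineer would, in place of code of your own. Each camera call takes 0.05 s, during which the arm holds its last target. There are 200 camera calls.

## Working session

There is one attempt and no reset: what is moved stays moved. The work goes in short steps, each a Python script; the robot and the scene stay as the last script left them, time stands still between calls to the robot, and variables do not carry over. Pictures are saved under pics/ and viewed, at most 14 in all, crops included, and the job is handed in when it is done.

```bash
mkdir -p pics; python3 - <<'E'
from station import robot, effector, capture, calibration, ticket
import cv2
for n in("top","side"):
    im=capture(n); cv2.imwrite(f"pics/{n}0.png",im[:,:,::-1]); c=calibration(n); print(n,c)
print(robot.get_t(),robot.get_tool_rot(),robot.get_eef_pos())
E
```

```text
top {'K': array([[382.01395975,   0.        , 314.22673196],
       [  0.        , 382.01395975, 200.98566377],
       [  0.        ,   0.        ,   1.        ]]), 'world_from_camera': array([[ 1.88839417e-04,  9.81971405e-01, -1.89029427e-01,
         3.22498251e-01],
       [-9.99472206e-01, -5.95528090e-03, -3.19350030e-02,
        -5.04647892e-02],
       [-3.24849831e-02,  1.88935688e-01,  9.81452002e-01,
         9.93099893e-01],
       [ 0.00000000e+00,  0.00000000e+00,  0.00000000e+00,
         1.00000000e+00]])}
side {'K': array([[403.8931793 ,   0.        , 326.51353294],
       [  0.        , 403.8931793 , 200.31139008],
       [  0.        ,   0.        ,   1.        ]]), 'world_from_camera': array([[ 0.93781923,  0.14659498, -0.31465062,  0.22158192],
       [-0.34695471,  0.42416936, -0.83648239, -0.80603439],
       [ 0.01084103,  0.89363878,  0.448656  ,  0.48144871],
       [ 0.        ,  0.        ,  0.        ,  1.        ]])}
0.1 [ 9.80770715e-01 -1.95161743e-01 -1.31052199e-04  8.25814340e-04] [0.21031345 0.50777378 0.24949047]
```

View pics/top0.png

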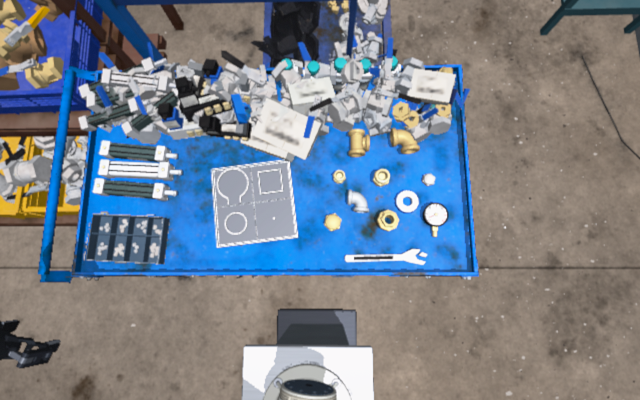

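View pics/side0.png

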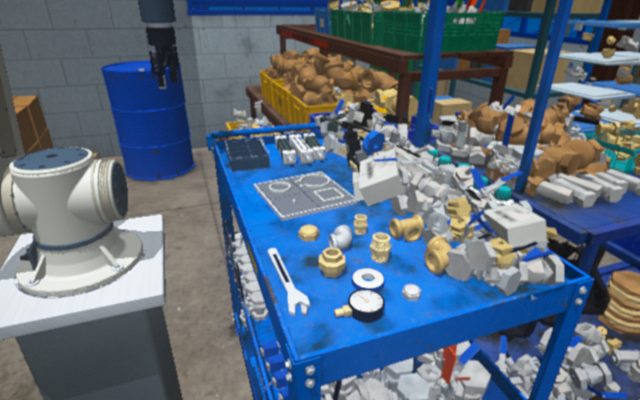

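```bash
cat > h.py <<'E'
import numpy as np, cv2
from station import robot, effector, capture, calibration, ticket
def ray(n,uv):
    c=calibration(n);K=c["K"];T=c["world_from_camera"];d=np.linalg.inv(K)@[uv[0],uv[1],1]
    return T[:3,3],T[:3,:3]@[d[0],-d[1],-d[2]]
def onz(n,uv,z):
    o,d=ray(n,uv);return (o+d*(z-o[2])/d[2])
def proj(n,p):
    c=calibration(n);T=c["world_from_camera"];q=T[:3,:3].T@(np.array(p)-T[:3,3]);k=c["K"]@[q[0],-q[1],-q[2]];return k[:2]/k[2]
E
python3 - <<'E'
import cv2
from h import *
a=cv2.imread("pics/top0.png");b=cv2.imread("pics/side0.png")
cv2.imwrite("pics/tc1.png",cv2.resize(a[160:245,320:455],None,fx=5.9,fy=5.9,interpolation=cv2.INTER_CUBIC))
cv2.imwrite("pics/tc2.png",cv2.resize(a[155:250,205:305],None,fx=6,fy=6,interpolation=cv2.INTER_CUBIC))
cv2.imwrite("pics/sc1.png",cv2.resize(b[165:325,245:430],None,fx=3.7,fy=3.7,interpolation=cv2.INTER_CUBIC))
for nm,uv,z in [("p",(211,167),.01),("p",(288,160),.01),("p",(298,238),.01),("p",(218,247),.01),("gauge",(435,213),.024),("union",(388,218),.048),("nip",(382,176),.052),("cap",(333,221),.025),("sn",(339,175),.04)]: print(nm,onz("top",uv,z).round(3),proj("side",onz("top",uv,z)).round())
E
```

```text
p [0.607 0.26  0.01 ] [322. 172.]
p [0.624 0.052 0.01 ] [355. 200.]
p [0.415 0.023 0.01 ] [280. 218.]
p [0.392 0.23  0.01 ] [254. 185.]
gauge [ 0.476 -0.326  0.024] [366. 299.]
union [ 0.46  -0.203  0.048] [332. 251.]
nip [ 0.567 -0.191  0.052] [379. 236.]
cap [ 0.457 -0.067  0.025] [308. 227.]
sn [ 0.574 -0.083  0.04 ] [360. 216.]
```

View pics/tc1.png

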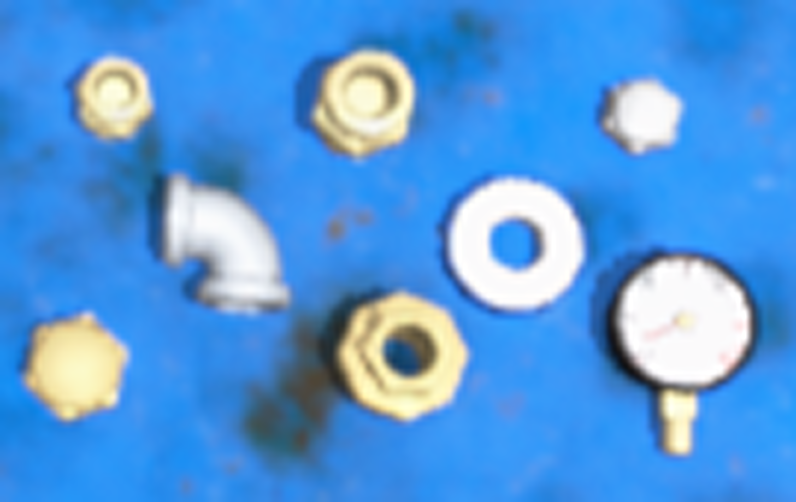

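View pics/tc2.png

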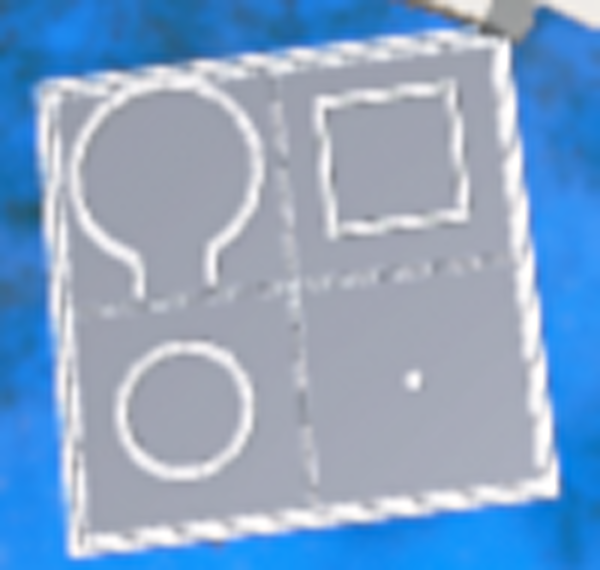

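View pics/sc1.png

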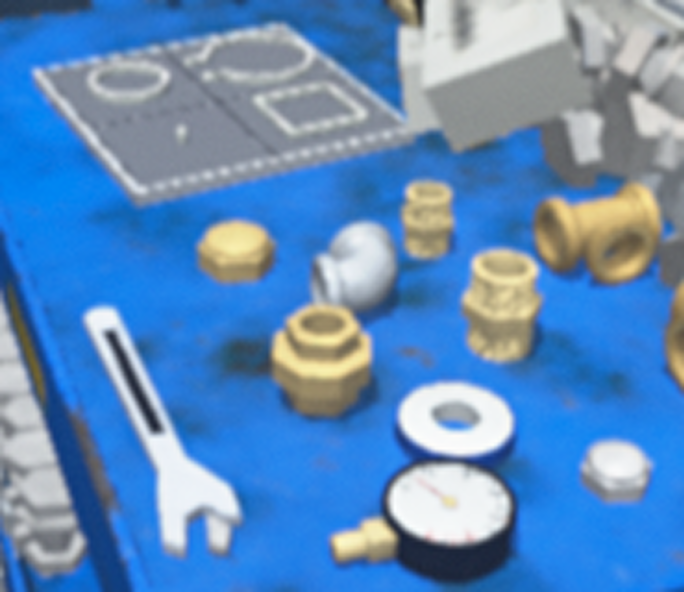

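```bash
cat > m.py <<'E'
from h import *
def tri(a,b):
    o1,d1=ray("top",a);o2,d2=ray("side",b);d1/=np.linalg.norm(d1);d2/=np.linalg.norm(d2)
    s,t=np.linalg.lstsq(np.stack([d1,-d2],1),o2-o1,rcond=None)[0];p,q=o1+s*d1,o2+t*d2
    return ((p+q)/2).round(4),round(np.linalg.norm(p-q)*1e3,1)
t=lambda x,y:(320+(x+.5)/5.9-.5,160+(y+.5)/5.9-.5); s=lambda x,y:(245+(x+.5)/3.7-.5,165+(y+.5)/3.7-.5)
for n,a,b,z in [("nip",(368,93),(506,264),.052),("union",(408,352),(327,325),.048),("gauge",(684,321),(450,502),.024),("cap",(77,366),(238,238),.025),("sn",(114,90),(429,190),.04),("scap",(645,113),(617,455),.018)]:
    print(n,tri(t(*a),s(*b)),"top@z",onz("top",t(*a),z)[:2].round(4),"side@z",onz("side",s(*b),z)[:2].round(4))
print("stem tip top",onz("top",t(677,452),.012)[:2].round(4))
print("box",tri((297,158),s(440,85)),tri((243,138),s(400,28)))
im=cv2.imread("pics/top0.png");g=im.min(2)
# tray
m=np.zeros_like(g);roi=(slice(165,240),slice(214,288));m[roi]=(g[roi]>185)*255
C,_=cv2.findContours(m,cv2.RETR_EXTERNAL,cv2.CHAIN_APPROX_NONE)
for c in C:
    if len(c)<5: continue
    (cx,cy),r=cv2.minEnclosingCircle(c);x,y,w,h=cv2.boundingRect(c);print(len(c),"box",x,y,w,h,"circ",round(cx,1),round(cy,1),round(r,1),onz("top",(cx,cy),.017)[:2].round(4))
T=lambda x,y:(205+(x+.5)/6-.5,155+(y+.5)/6-.5)
for n,a,z in [("key circle",(168,172),.016),("slot end",(178,290),.013),("square",(393,160),.014),("round",(185,411),.014),("studtop",(413,378),.020)]:print(n,onz("top",T(*a),z)[:2].round(4))
for nm,q in [("TL",(38,85)),("TR",(503,38)),("BR",(556,492)),("BL",(76,552))]: print(nm,onz("top",T(*q),.013)[:2].round(4))
S=[("round",(130,80),.014),("stud",(182,127),.02),("square",(311,107),.014),("key",(262,54),.014)]
for n,b,z in S: print("side",n,onz("side",s(*b),z)[:2].round(4))
# outline harmonics
hsv=cv2.cvtColor(im,cv2.COLOR_BGR2HSV);br=((hsv[...,0]<40)&(hsv[...,2]>70)).astype(np.uint8)*255
for n,uv,k,z in [("cap",(333,222),6,.015),("union",(389,220),8,.034),("nip",(382,177),6,.03)]:
    big=cv2.resize(br[uv[1]-16:uv[1]+17,uv[0]-16:uv[0]+17],None,fx=8,fy=8,interpolation=cv2.INTER_CUBIC)
    C,_=cv2.findContours((big>127).astype(np.uint8),cv2.RETR_EXTERNAL,cv2.CHAIN_APPROX_NONE);c=max(C,key=cv2.contourArea)[:,0]
    W=np.array([onz("top",(uv[0]-16+(p[0]+.5)/8-.5,uv[1]-16+(p[1]+.5)/8-.5),z)[:2] for p in c])
    h=cv2.convexHull((W*1e5).astype(np.int32))[:,0]/1e5
    for _ in range(1):
        ce=(W.min(0)+W.max(0))/2
    # support width vs direction
    A=np.radians(np.arange(0,180,3));w=[np.ptp(h@[np.cos(a),np.sin(a)]) for a in A]
    f=np.sum(np.array(w)*np.exp(-1j*k*A));ph=np.degrees(np.angle(f))
    print(n,"centre",ce.round(4),"width min/max",min(w),max(w),"flat normal deg", round((-ph+180)/k%(360/k),1),"amp",abs(f)/len(A)*2)
E
python3 m.py
```

```text
nip (array([ 0.5704, -0.1918,  0.0515]), np.float64(3.2)) top@z [ 0.5687 -0.1911] side@z [ 0.5719 -0.1923]
union (array([ 0.4597, -0.2058,  0.0453]), np.float64(4.3)) top@z [ 0.4573 -0.2047] side@z [ 0.4605 -0.2095]
gauge (array([ 0.4747, -0.328 ,  0.0229]), np.float64(1.9)) top@z [ 0.4736 -0.3273] side@z [ 0.4751 -0.3291]
cap (array([ 0.4572, -0.0664,  0.02  ]), np.float64(3.0)) top@z [ 0.4551 -0.066 ] side@z [ 0.4563 -0.0744]
sn (array([ 0.5751, -0.0832,  0.0404]), np.float64(2.2)) top@z [ 0.5741 -0.0829] side@z [ 0.5767 -0.0824]
scap (array([ 0.5688, -0.3182,  0.0171]), np.float64(2.3)) top@z [ 0.5675 -0.3175] side@z [ 0.5695 -0.3191]
stem tip top [ 0.4183 -0.3244]
box (array([0.6232, 0.0218, 0.0561]), np.float64(16.0)) (array([0.6735, 0.1711, 0.0352]), np.float64(9.7))
17 box 257 238 9 2 circ 261.0 238.5 4.0 [0.4133 0.118 ]
44 box 267 236 21 4 circ 277.0 237.5 10.1 [0.4157 0.0768]
8 box 256 231 2 5 circ 257.0 233.0 2.0 [0.4275 0.1287]
6 box 256 226 1 4 circ 256.0 227.5 1.5 [0.4417 0.1317]
6 box 272 217 3 3 circ 273.2 218.0 1.3 [0.4663 0.0875]
8 box 254 215 2 5 circ 255.0 217.0 2.
[... 473 characters left out ...]
879]
key circle [0.5598 0.1977]
slot end [0.5074 0.1919]
square [0.565  0.0984]
round [0.4538 0.1864]
studtop [0.4669 0.0867]
TL [0.601  0.2586]
TR [0.6208 0.0505]
BR [0.4183 0.0251]
BL [0.3931 0.2314]
side round [0.4573 0.1889]
side stud [0.4688 0.0889]
side square [0.5688 0.1013]
side key [0.5662 0.2027]
cap centre [ 0.4555 -0.0645] width min/max 0.04062328457916714 0.04593801610434051 flat normal deg 15.3 amp 0.0016773920035358493
union centre [ 0.4575 -0.2038] width min/max 0.053059999999999996 0.05556691164716615 flat normal deg 24.6 amp 0.0003847588137268034
nip centre [ 0.5702 -0.1917] width min/max 0.041529199369243805 0.05005049972733133 flat normal deg 13.5 amp 0.001087679164535709
```

```bash
cat >> h.py <<'E'
from scipy.spatial.transform import Rotation as R
ZT=.19
def quat(deg):
    a=np.radians(deg);c,s=np.cos(a),np.sin(a)
    return R.from_matrix(np.array([[-s,c,0],[c,s,0],[0,0,-1]]).T if False else np.column_stack([[-s,c,0],[c,s,0],[0,0,-1]])).as_quat()
def best(x,y,z,deg):
    q0=np.array(robot.get_joints());o=[]
    for d in (deg,deg+180):
        q=robot.solve_ik([x,y,z],quat(d))
        if q is not None: o.append((abs(q[5]),d))
    return quat(min(o)[1])
def over(x,y,deg,z=ZT): robot.move_to([x,y,z],best(x,y,z,deg))
def pick(x,y,deg,z):
    effector.open_gripper(); over(x,y,deg); robot.move_straight([x,y,z],vel=.12); effector.grasp()
    print("grip w",robot.get_width(),"F",robot.get_finger_force(),"tool",np.round(robot.get_force(),1))
    robot.move_straight([x,y,ZT],vel=.15); print("lifted w",robot.get_width(),np.round(robot.get_force(),1),robot.get_t())
def place(x,y,deg,z):
    over(x,y,deg); robot.move_straight([x,y,z+.03],vel=.15); f0=np.array(robot.get_force()); robot.move_straight([x,y,z],vel=.04)
    print("down",np.round(robot.get_force()-f0,1),np.round(robot.get_eef_pos(),4)); effector.open_gripper()
    robot.move_straight([x,y,ZT],vel=.15); print("t",robot.get_t())
E
python3 - <<'E'
from h import *
over(.51,-.01,0,.06); f0=np.array(robot.get_force())
for z in np.arange(.026,-.001,-.002):
    robot.move_straight([.51,-.01,z],vel=.05); f=robot.get_force()[2]-f0[2]
    if abs(f)>4: break
print("touch z",z,robot.get_eef_pos(),f)
robot.move_straight([.51,-.01,ZT],vel=.2); print(robot.get_t(),robot.get_joints())
E
```

```text
touch z 0.004000000000000017 [ 0.51002915 -0.00999483  0.00582877] 17.226291787328925
7.0083 [ 2.87925329e-01  2.04798448e-01 -1.15578847e-01 -6.11766775e-04
 -1.25280067e+00 -2.87882868e-01]
```

```bash
python3 - <<'E'
from h import *
pick(.4745,-.328,115,.020)
cv2.imwrite("pics/t1.png",capture("side")[:,:,::-1][60:360,200:600])
place(.562,.2003,125.4,.0315)
over(.4585,-.2065,24.6)
cv2.imwrite("pics/t2.png",cv2.resize(capture("top")[150:250,200:460,::-1],None,fx=3,fy=3,interpolation=cv2.INTER_CUBIC))
E
```

```text
grip w 0.06119548609034526 F 65.51536202430725 tool [-0.6  1.6  5.3]
lifted w 0.06070238904479869 [ 0.3 -0.6 -2.6] 11.6417
down [-0.7 -0.3 -0.4] [0.5622 0.2004 0.0315]
t 17.1167
```

View pics/t2.png

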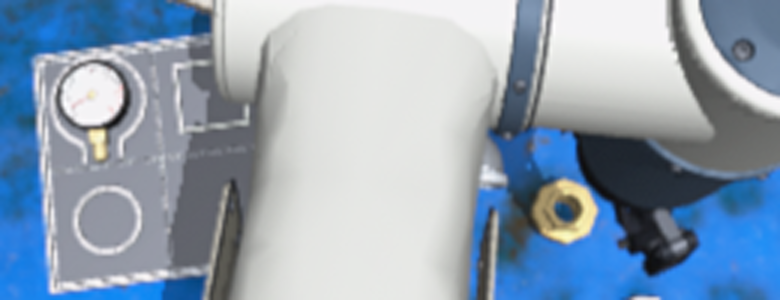

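```bash
python3 - <<'E'
from h import *
pick(.4585,-.2065,24.6,.028)
place(.567,.100,7,.0395)
pick(.570,-.1917,79,.031)
place(.4555,.1875,97,.0425)
over(.456,-.067,76)
cv2.imwrite("pics/t3.png",cv2.resize(capture("side")[150:320,230:430,::-1],None,fx=3.5,fy=3.5,interpolation=cv2.INTER_CUBIC))
E
```

```text
grip w 0.04897157529722609 F 63.04220252897035 tool [-0.   1.2  6.2]
lifted w 0.049022830148157684 [ 0.2 -0.1 -2.7] 22.6167
down [-0.6  0.3  0.8] [0.5672 0.1001 0.0396]
t 27.3083
grip w 0.0382943268198042 F 60.234952551545575 tool [-1.7  1.   3.6]
lifted w 0.038641497114962106 [ 0.3 -0.3 -2. ] 32.2667
down [-0.7  0.8 -0.5] [0.4557 0.1876 0.0426]
t 37.225
```

View pics/t3.png

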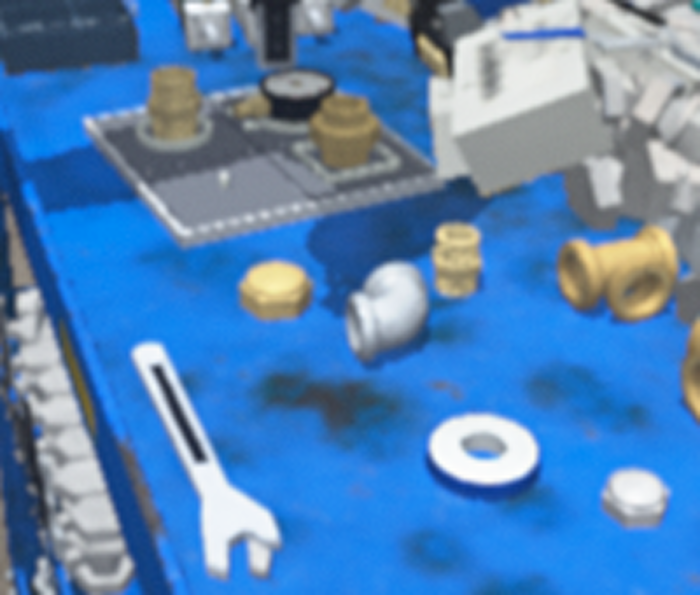

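```bash
python3 - <<'E'
from h import *
pick(.456,-.068,76,.019)
place(.468,.088,97,.0300)
robot.move_to([.35,-.15,.3],best(.35,-.15,.3,90))
robot.move_j([-1.2]+list(robot.get_joints())[1:]);print(robot.get_t())
for n,(a,b,c,d) in {"top":(155,250,205,305),"side":(150,230,240,370)}.items():
    im=capture(n)[:,:,::-1];cv2.imwrite(f"pics/{n}9full.png",im);cv2.imwrite(f"pics/{n}9.png",cv2.resize(im[a:b,c:d],None,fx=6,fy=6,interpolation=cv2.INTER_CUBIC))
E
```

```text
grip w 0.03962506422289114 F 60.99526975202814 tool [-1.6  0.8  5.5]
lifted w 0.03972411204969925 [ 0.4  0.6 -1.9] 42.0917
down [-0.9  0.8  0.3] [0.4681 0.088  0.0299]
t 46.4167
49.125
```

View pics/top9.png

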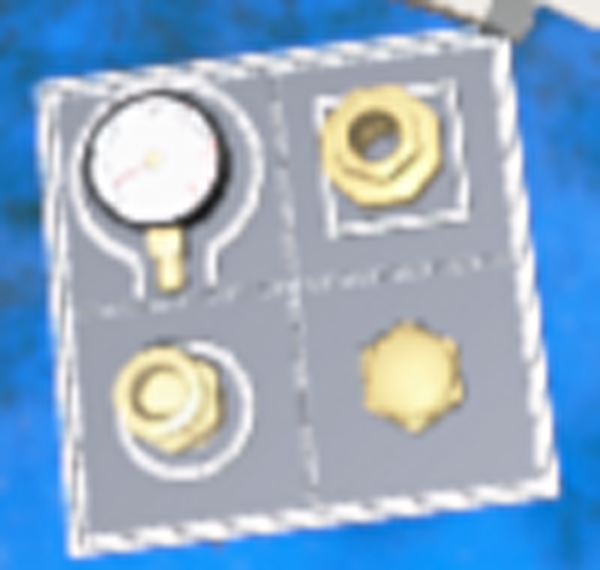

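View pics/side9.png

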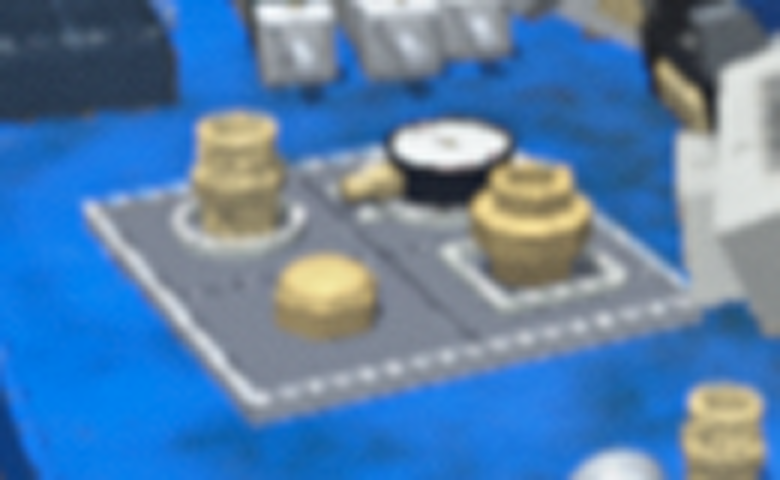

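```bash
python3 - <<'E'
from h import *
T=lambda x,y:(205+(x+.5)/6-.5,155+(y+.5)/6-.5)
S=lambda x,y:(240+(x+.5)/6-.5,150+(y+.5)/6-.5)
c,s=np.cos(.122),np.sin(.122)
for n,a,b,z,t,d in [("nip",(163,392),(240,128),.062,(.4538,.1864),(.4573,.1889)),("union",(375,140),(531,183),.058,(.565,.0984),(.5688,.1013)),("gauge dial",(155,159),(450,145),.034,(.5598,.1977),(.5662,.2027)),("cap",(411,375),(326,272),.033,(.4669,.0867),(.4688,.0889))]:
  for q,p,r in (("top",T(*a),t),("side",S(*b),d)):
    e=(onz(q,p,z)[:2]-r)*1e3;print(n,q,"plate dx dy mm",np.round([c*e[0]+s*e[1],-s*e[0]+c*e[1]],1))
E
```

```text
nip top plate dx dy mm [ 1.2 -2.3]
nip side plate dx dy mm [-0.6 -5.7]
union top plate dx dy mm [-2.   1.3]
union side plate dx dy mm [-6.9 -8.6]
gauge dial top plate dx dy mm [1.7 1.1]
gauge dial side plate dx dy mm [-5.2 -5.2]
cap top plate dx dy mm [-0.8 -0.9]
cap side plate dx dy mm [-0.7 -3.1]
```

```bash
python3 -c "
from station import ticket
print(ticket.job_done())"
```

```text
the job is handed in; nothing more can be done
None
```

I handed the job in at about 49 s of robot time. The final pictures show the gauge, union, large nipple and large cap seated in their nests, within about 3 mm of centre in the top view. The rougher side view differed by up to about 11 mm, on the union. The robot never gripped the small nipple or small cap; I did not measure their final positions, and the hand-in gave no pass or fail.

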